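# Put the pressure plate on the slide mounting press

### The job

Freshly coverslipped slides are lying on the mounting press and need weight on them while they set. Take the longer of the two loose pressure plates, the one whose two holes are as far apart as the two pins of the press, by its upright black handle, and lower it level so that both pins go through its holes and it lies flat on the slides; keep hold of it until it is down, do not drop it, then let go. Leave the shorter plate where it lies.

Things in the scene. Friction and masses are not known exactly. Their poses are not given: they have to be found in the camera images.
- press: Mounting press, fixed: grey base 210 x 100 mm, top 16 mm above the worktop, three glass slides on a black pad (slide tops at 21 mm), two upright steel pins at x = +65 and -65 mm, y = 0. Pins 10 mm thick, ending 51 mm above the worktop, tapering over the last 11 mm to 4 mm. Origin: centre of its underside, on the worktop; x along its length through both pins, z up.
- long_plate: The longer pressure plate, loose, flat on the worktop: pale aluminium, 180 x 80 x 8 mm, 0.27 to 0.45 kg, two 24 mm through holes 65 mm either side of its middle along x. In the middle an upright black handle 50 mm long (x), 18 mm thick (y), to 50 mm above the plate's top, with a foot flange 54 x 30 mm, 4 mm high. Origin: centre of its underside; z up.
- long_plate_grip (a point): Point to grip the longer plate: centre of its handle's thickness and length, 38 mm above the plate's underside, 20 mm below the handle's top; x along the plate, y across the handle, z up. Either end of the plate may go on either pin. Fully home, this point is 59 mm above the worktop, straight above the press's origin.
- short_plate_grip (a point): The shorter pressure plate, loose; it does not fit and stays where it lies: same material and handle, 140 x 80 x 8 mm, its 24 mm holes only 90 mm apart. The point is on its handle, 38 mm above its underside, axes as for the longer plate. The plates lie one on either side of the press; which side is which varies.

How it is judged:
By the outcome, as a careful person would: the job done as asked, in the order asked, and still so for the second after the job is handed in, with the robot touching nothing.
It also fails if it takes over 42 s, if anything falls off the work surface, if the arm or the gripper's body presses on something with over 40 N, if the wrist force passes 120 N, or if a joint passes its speed limit or range.

### The arm

A 6-joint arm with a two-finger parallel gripper is mounted at the origin on a cart in front of the work surface, level with it; the furniture and walls round the work are solid. World frame = base frame: x ahead of the robot, y to its left, z up, the work surface at z = 0. Lengths are in m, angles in rad, forces in N, time in s.
With the tool pointing down it reaches from about 0.375 to 0.975 m from the base axis. Payload 3.8 kg.
Tool frame: the origin (TCP) lies at the very end of the fingers, on their centre line; the grasp point (between the pads) lies 19 mm behind it; z points along the fingers, y is the line along which they close (so a half turn about z gives the same grasp; the last joint's range is limited). The gripper opens to 85 mm and grips with 20 to 120 N. Pads are 22 mm wide; open, the fingers measure 114 mm over their backs; the gripper's body (76 mm by 85 mm) begins 54 mm behind the grasp point. The pads swing forward as they close: fully open they stand 13 mm farther back than shut.
Start: joints at [1.275, 0.264, 1.604, -0, 1.274, -0.037], TCP at [0.173, 0.653, 0.231] pointing down, gripper open.
Joint ranges: [-2.63, 2.63], [-0.94, 2.18], [0.31, 2.57], [-1.31, 4.45], [0, 2.66], [-2.55, 2.55]. Speed limits (rad/s): [2.57, 2.57, 3.14, 3.14, 3.14, 3.14].

### API

Orientations are given as a rotation vector (axis times angle).
In Python, from workcell import monitor, viewer, job gives the robot as it stands. The module is installed in compiled form; this text tells all that it offers.
- The arm moves only by the tool step_arm, never from a script. Its argument "series" is one flat list of numbers, 4 for each row, row after row: the shift along the tool's x, y, z in m, then the turn about the tool's z in rad. A call has 1 to 8 rows; each row is the pose to reach, as a shift and turn from the pose commanded when the call began, along the tool's axes at that moment; what a row does not reach only later rows make up. A row lasts 1/8 s, in which the tool goes at most 62.5 mm and 10.7 degrees, less where a joint would pass 70% of its speed; a pose out of reach is approached as far as the arm can. A call with a gripper value outside its range is refused whole. "gripper" is the opening, from 0 (shut) to 1 (fully open), set as the call begins (left out, the last holds). The fingers move at their own pace and stop on an object; "newtons" is the grip in N (left out, the last holds). Time passes only in rows, so rows that repeat a pose let the fingers close. It gives the time, the measured TCP pose, the force, the opening and the grip force at its end, in the units of the state.
- monitor.read_state(): the state, without advancing time (a new reading comes with each control period).
- viewer.read_camera(name): name is "side" or "top"; returns a dict with "image" (400x640x3 uint8, red, green, blue), "intrinsics" (3x3 intrinsics, pixels), "T" (4x4, takes a point from camera to world coordinates). Camera axes: x right, y up, looking along -z (the intrinsics and any distortion apply to the point x, -y, -z); pixel columns grow to the right and rows downward; lengths in m; the calibration is good to about 2 mm. A picture is of the moment at which its call begins. There is no depth.
- job.finish_job(): hands the job in; it is judged then, once.
Trained networks look in a picture, given as the dict that the camera call returned (one of the last four; its "shot" number tells which), for a name from the list of things; names that differ only in an ending like _2 or _b are one class to them, and where a whole thing is asked for, a point or a joint stands for the part that bears it (a point fixed in the world has none). Each returns a list of dicts, best first, with "score" (0 to 1); they miss things now and then, are a little off and sometimes report something else, mostly with a low value. They report only what shows in the picture. A call takes as long as a camera call.
- viewer.boxes_of(picture, label): "extent" ([centre column, centre row, width, height] in pixels, round what is visible of it).
- viewer.spot_point(picture, label): "point" ([column, row] in pixels: a listed point, or the origin of a listed thing).
The state is a dict: "time": time; "q": joint angles; "joint_vel": joint speeds; "joint_torque": joint torques, N m; "tool_pos": TCP position; "tcp_rot": TCP orientation; "wrist_force": force on the tool from outside, world axes, zero at the start; "torque": the same for the moment, N m; "width": opening from 0.0 (shut) to 1.0 (fully open); "grip_force": force on a finger pad.
Only numpy, scipy, OpenCV 4.12 (cv2) and the standard library are available. Lean on these libraries where they do the work, as an engineer would, in place of code of your own. Each camera call takes 0.05 s, during which the arm holds its last target. There are 200 camera calls.

## Working session

There is one attempt and no reset: what is moved stays moved. The work goes in short steps, Python scripts to look and compute and a tool call to move; the robot and the scene stay as the last step left them, time stands still between calls to the robot, and variables do not carry over. Pictures are saved under pics/ and viewed, at most 10 in all, crops included, and the job is handed in when it is done.

Besides the shell and the picture viewer there is one more tool, called after ">>>" by a JSON object that holds its "api" and its "payload". step_arm: Moves the arm, as the interface text tells. Its arguments: {"type":"object","properties":{"series":{"type":"array"},"gripper":{"type":"number"},"newtons":{"type":"number"}},"required":["series"]}

```bash
mkdir -p pics
cat > h.py <<'E'
import numpy as np, cv2
from workcell import monitor, viewer, job
def ray(p,px):
    K=p["intrinsics"];T=p["T"]
    d=np.linalg.inv(K)@[px[0],px[1],1]; d=T[:3,:3]@[d[0],-d[1],-d[2]]
    return T[:3,3],d
def onz(p,px,z):
    o,d=ray(p,px); return o+d*(z-o[2])/d[2]
def proj(p,X):
    T=p["T"]; c=T[:3,:3].T@(np.array(X)-T[:3,3]); u=p["intrinsics"]@[c[0],-c[1],-c[2]]; return u[:2]/u[2]
def save(p,n): cv2.imwrite(f"pics/{n}.png",p["image"][:,:,::-1])
E
python3 - <<'E'
from h import *
np.set_printoptions(precision=4,suppress=True)
s=monitor.read_state();print(s["tool_pos"],s["tcp_rot"],s["width"],s["time"])
for c in("top","side"):
    p=viewer.read_camera(c);save(p,c+"0");print(c,[k for k in p],p["T"],p["intrinsics"])
    for n,z in(("press",0),("long_plate",0),("long_plate_grip",.038),("short_plate_grip",.038)):
        for r in viewer.spot_point(p,n)[:2]: print(n,r["score"],r["point"],onz(p,r["point"],z))
        for r in viewer.boxes_of(p,n)[:2]: print("  box",r["score"],r["extent"])
E
```

```text
[0.1725 0.6518 0.23  ] [-0.4053 -3.1149  0.0035] 0.9996927478469552 0.0
top ['image', 'intrinsics', 'T', 'shot'] [[ 0.0239  0.9855 -0.1679  0.3515]
 [-0.9994  0.0193 -0.029  -0.0131]
 [-0.0253  0.1685  0.9854  1.0655]
 [ 0.      0.      0.      1.    ]] [[400.2737   0.     310.9682]
 [  0.     400.2737 194.6058]
 [  0.       0.       1.    ]]
press 0.84 [330.2, 201.8] [ 0.5144 -0.034   0.    ]
  box 0.75 [330.9, 201.4, 67.1, 83.6]
long_plate 0.83 [415.7, 203.0] [ 0.5157 -0.2624  0.    ]
  box 0.69 [414.9, 205.7, 28.3, 69.7]
long_plate_grip 0.87 [417.4, 200.1] [ 0.5175 -0.258   0.038 ]
  box 0.59 [415.5, 204.8, 32.7, 70.3]
short_plate_grip 0.72 [210.9, 182.0] [0.5551 0.2817 0.038 ]
  box 0.74 [215.2, 186.5, 54.7, 58.4]
side ['image', 'intrinsics', 'T', 'shot'] [[-0.9527  0.1698 -0.2519  0.2688]
 [-0.3036 -0.5623  0.7692  0.7436]
 [-0.011   0.8093  0.5873  0.6092]
 [ 0.      0.      0.      1.    ]] [[427.6514   0.     312.509 ]
 [  0.     427.6514 198.7491]
 [  0.       0.       1.    ]]
press 0.55 [314.3, 204.2] [ 0.5192 -0.0344  0.    ]
  box 0.79 [317.4, 204.2, 93.0, 40.4]
long_plate 0.9 [338.4, 159.9] [ 0.517  -0.2495  0.    ]
  box 0.59 [341.3, 154.6, 70.4, 31.9]
  box 0.41 [247.6, 304.9, 82.5, 69.4]
long_plate_grip 0.83 [340.4, 146.9] [ 0.514  -0.2558  0.038 ]
  box 0.59 [340.6, 156.1, 65.6, 31.7]
short_plate_grip 0.79 [246.1, 285.0] [0.5476 0.2794 0.038 ]
  box 0.88 [247.2, 303.1, 81.8, 69.3]
```

Run:
```python
import cv2
a=cv2.imread("pics/top0.png")[130:270,180:460];cv2.imwrite("pics/top0c.png",cv2.resize(a,(800,400),interpolation=cv2.INTER_CUBIC))
a=cv2.imread("pics/side0.png")[120:260,230:430];cv2.imwrite("pics/side0c.png",cv2.resize(a,(800,560),interpolation=cv2.INTER_CUBIC))
```

```text
(no output)
```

View pics/top0c.png

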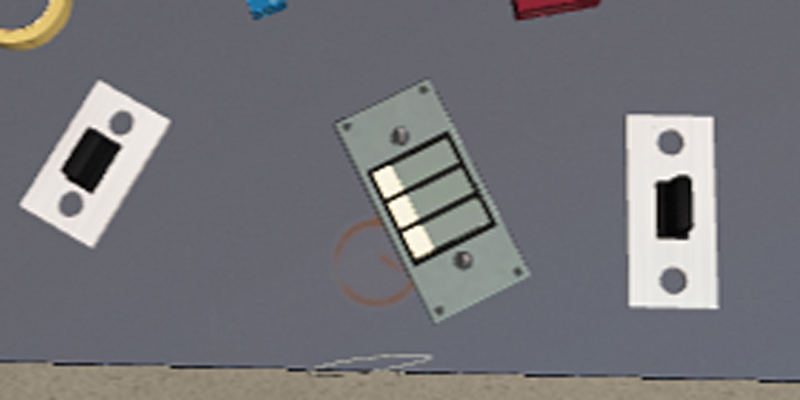

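View pics/side0c.png

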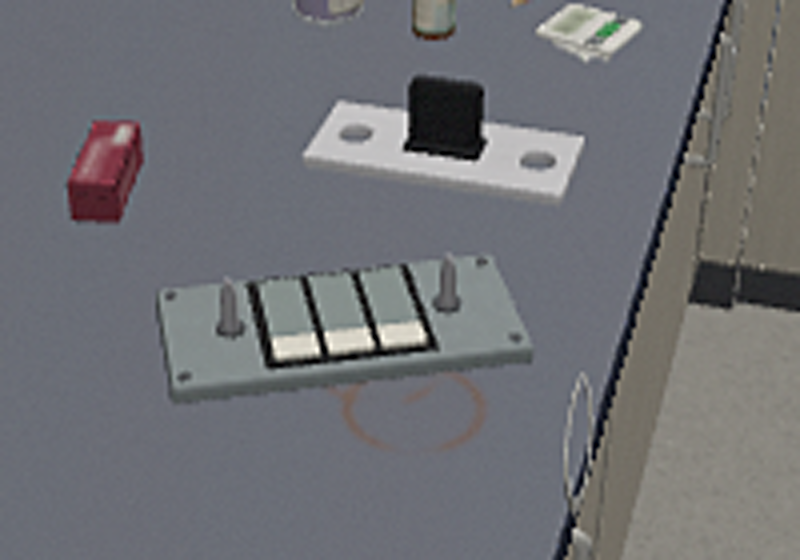

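The top crop shows the long plate at right, about (673,211), with holes at (671,142) and (673,281). The press is in the middle with pins at about (401,134) and (464,259), and the short plate is at left. The side crop agrees: the long plate lies behind the press with its handle at (445,115), and the pin tips are at about (227,282) and (449,257).

```bash
cat > est.py <<'E'
from h import *
from scipy.optimize import least_squares
def press_fit(obs):
    # obs: list of (pic, local xyz, pixel)
    def f(v):
        c,s=np.cos(v[2]),np.sin(v[2]); r=[]
        for p,l,px in obs: r+=list(proj(p,[v[0]+c*l[0]-s*l[1],v[1]+s*l[0]+c*l[1],l[2]])-px)
        return r
    return f
E
python3 - <<'E'
from est import *
np.set_printoptions(precision=4,suppress=True)
t=viewer.read_camera("top");s=viewer.read_camera("side")
T=lambda u,v:np.array([180+u/2.857-.3,130+v/2.857-.3]); S=lambda u,v:np.array([230+u/4-.4,120+v/4-.4])
P=[(t,(.105,.05,.016),T(334,124)),(t,(.105,-.05,.016),T(428,80)),(t,(-.105,-.05,.016),T(529,271)),(t,(-.105,.05,.016),T(435,323))]
Ps=[(s,(.105,.05,.016),S(172,388)),(s,(.105,-.05,.016),S(160,291)),(s,(-.105,-.05,.016),S(492,256)),(s,(-.105,.05,.016),S(532,350)),
 (s,(.065,0,.051),S(227,280)),(s,(-.065,0,.051),S(449,256))]
L=[(t,(.09,.04,.008),T(626,115)),(t,(.09,-.04,.008),T(713,117)),(t,(-.09,-.04,.008),T(718,308)),(t,(-.09,.04,.008),T(629,307)),(t,(.065,0,.008),T(671,142)),(t,(-.065,0,.008),T(673,281))]
Ls=[(s,(.09,.04,.008),S(304,157)),(s,(.09,-.04,.008),S(340,101)),(s,(-.09,-.04,.008),S(584,137)),(s,(-.09,.04,.008),S(562,192)),(s,(.065,0,.008),S(356,132)),(s,(-.065,0,.008),S(538,160))]
for o in(P,Ps,P+Ps,L,Ls,L+Ls):
    f=press_fit(o); r=least_squares(f,[.52,-.1,0]);print(r.x,np.degrees(r.x[2]),np.abs(r.fun).max().round(2))
E
```

```text
[ 0.5197 -0.0343  0.4904] 28.096454573282088 1.28
[ 0.5179 -0.0334  0.4711] 26.990521477167693 1.11
[ 0.5186 -0.0341  0.4825] 27.647620485098138 1.83
[ 0.5134 -0.2581  0.0001] 0.0037630822140342027 0.36
[ 0.5123 -0.2588  0.0044] 0.2546436266969482 0.6
[ 0.5128 -0.2583  0.001 ] 0.058804657352695876 0.71
```

```bash
cat > go.py <<'E'
import sys
from h import *
from scipy.spatial.transform import Rotation as Ro
x,y,z,yaw=map(float,sys.argv[1:5])  # yaw (deg) of the tool's y axis line
s=monitor.read_state(); R=Ro.from_rotvec(s["tcp_rot"]).as_matrix()
d=R.T@(np.array([x,y,z])-s["tool_pos"])
c=np.degrees(np.arctan2(R[1,1],R[0,1])); t=(yaw-c+90)%180-90
print("t",round(s["time"],2),"pos",s["tool_pos"].round(4) if hasattr(s["tool_pos"],"round") else s["tool_pos"],"yaw",round(c,2),"tilt",R[:,2].round(4),"F",np.round(s["wrist_force"],1),"w",round(s["width"],3),"g",round(s["grip_force"],1))
print("shift",d.round(4),"turn",round(-np.radians(t),3),"q",np.round(s["q"],2))
E
python3 go.py .45 .22 .2 90; python3 go.py .513 -.258 .12 90
```

```text
t 1.0 pos [0.1728 0.6525 0.2313] yaw 75.17 tilt [-0.  0. -1.] F [-0.1 -0.  -0.4] w 0.999 g 0.0
shift [-0.3787 -0.3472  0.0313] turn -0.259 q [ 1.28  0.26  1.6   0.    1.27 -0.04]
t 1.0 pos [0.1728 0.6525 0.2313] yaw 75.17 tilt [-0.  0. -1.] F [-0.1 -0.  -0.4] w 0.999 g 0.0
shift [-0.5619 -0.7931  0.1113] turn -0.259 q [ 1.28  0.26  1.6   0.    1.27 -0.04]
```

>>> {"api": "step_arm", "payload": {"series": [-0.37,-0.34,0.03,-0.259,-0.37,-0.34,0.03,-0.259,-0.37,-0.34,0.03,-0.259,-0.37,-0.34,0.03,-0.259,-0.37,-0.34,0.03,-0.259,-0.37,-0.34,0.03,-0.259,-0.37,-0.34,0.03,-0.259,-0.37,-0.34,0.03,-0.259], "gripper": 1, "newtons": 60}}

```text
time: 2.0
tool_pos: [0.4425, 0.2303, 0.2018]
tcp_rot: [-0.001, 3.14, 0.001]
wrist_force: [1.1, 1.0, 0.4]
width: 0.998
grip_force: 0.0
```

```bash
python3 go.py .513 -.258 .12 90
```

```text
t 2.0 pos [0.4425 0.2303 0.2018] yaw 90.02 tilt [ 1.2e-03  6.0e-04 -1.0e+00] F [1.1 1.  0.4] w 0.998 g 0.0
shift [-0.0702 -0.4884  0.0816] turn 0.0 q [ 0.43 -0.05  2.01  0.    1.19 -1.14]
```

>>> {"api": "step_arm", "payload": {"series": [-0.07,-0.489,0.04,0,-0.07,-0.489,0.04,0,-0.07,-0.489,0.04,0,-0.07,-0.489,0.04,0,-0.07,-0.489,0.08,0,-0.07,-0.489,0.08,0,-0.07,-0.489,0.08,0,-0.07,-0.489,0.08,0]}}

```text
time: 3.0
tool_pos: [0.5117, -0.2573, 0.1219]
tcp_rot: [0.0, 3.14, -0.001]
wrist_force: [1.5, 0.3, 0.4]
width: 0.998
grip_force: 0.0
```

```bash
python3 go.py .513 -.258 .02 90
python3 - <<'E'
from h import *
p=viewer.read_camera("side");save(p,"side1")
print(viewer.spot_point(p,"long_plate_grip")[:1],proj(p,monitor.read_state()["tool_pos"]))
a=p["image"][80:200,270:430,::-1];cv2.imwrite("pics/side1c.png",cv2.resize(a,(800,600),interpolation=cv2.INTER_CUBIC))
E
```

```text
t 3.0 pos [ 0.5117 -0.2573  0.1219] yaw 89.99 tilt [ 1.1e-03 -3.0e-04 -1.0e+00] F [1.5 0.3 0.4] w 0.998 g 0.0
shift [-0.0012 -0.0007  0.1019] turn -0.0 q [-0.51  0.16  1.94  0.    1.04 -2.08]
[{'point': [338.1, 150.8], 'score': 0.85}] [342.7638374  118.53524483]
```

View pics/side1c.png

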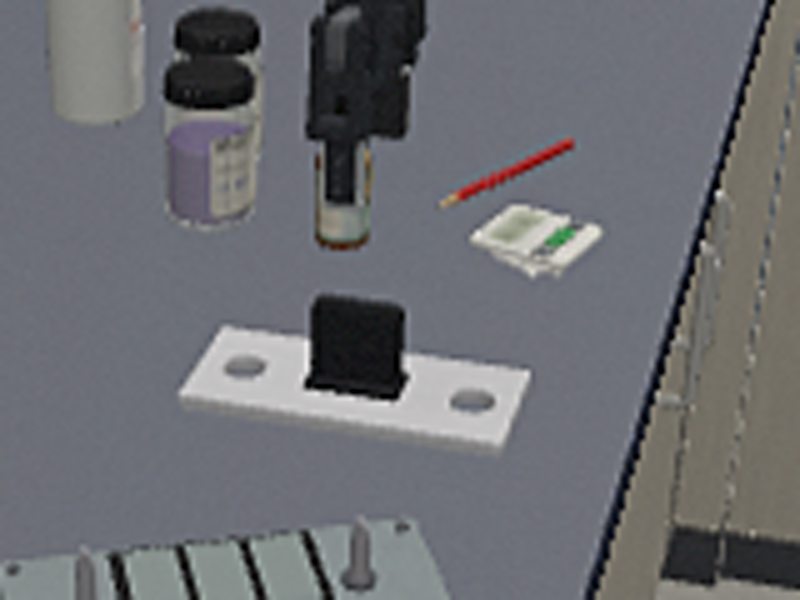

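The gripper stands over the handle (crop about (357,345)). The bottle behind it is clear. Descending now.

>>> {"api": "step_arm", "payload": {"series": [-0.001,-0.001,0.04,0,-0.001,-0.001,0.07,0,-0.001,-0.001,0.09,0,-0.001,-0.001,0.102,0,-0.001,-0.001,0.102,0,-0.001,-0.001,0.102,0]}}

```text
time: 3.85
tool_pos: [0.5134, -0.2564, 0.0211]
tcp_rot: [-0.001, 3.14, -0.002]
wrist_force: [0.6, -0.5, 0.6]
width: 1.003
grip_force: 0.0
```

>>> {"api": "step_arm", "payload": {"series": [0,0,0,0,0,0,0,0,0,0,0,0,0,0,0,0,0,0,0,0,0,0,0,0,0,0,0,0,0,0,0,0], "gripper": 0, "newtons": 80}}

```text
time: 4.85
tool_pos: [0.5128, -0.2564, 0.0204]
tcp_rot: [-0.0, 3.141, -0.001]
wrist_force: [0.1, -1.8, 4.5]
width: 0.202
grip_force: 78.9
```

```bash
python3 go.py .513 -.258 .13 90
```

```text
t 4.85 pos [ 0.5128 -0.2564  0.0204] yaw 90.01 tilt [ 7.e-04 -5.e-04 -1.e+00] F [ 0.1 -1.8  4.5] w 0.202 g 78.9
shift [-0.0003 -0.0017 -0.1096] turn 0.0 q [-0.51  0.29  2.   -0.    0.85 -2.08]
```

>>> {"api": "step_arm", "payload": {"series": [0,0,-0.01,0,0,0,-0.03,0,0,0,-0.055,0,0,0,-0.08,0,0,0,-0.1,0,0,0,-0.11,0,0,0,-0.11,0]}}

```text
time: 5.72
tool_pos: [0.5128, -0.2562, 0.1308]
tcp_rot: [-0.0, 3.14, -0.001]
wrist_force: [0.1, 0.4, -3.8]
width: 0.199
grip_force: 78.1
```

```bash
python3 go.py .5186 -.034 .13 117.6
```

```text
t 5.72 pos [ 0.5128 -0.2562  0.1308] yaw 90.01 tilt [ 1.3e-03 -7.0e-04 -1.0e+00] F [ 0.1  0.4 -3.8] w 0.199 g 78.1
shift [-0.0058  0.2222  0.0007] turn -0.481 q [-0.51  0.16  1.93  0.    1.06 -2.08]
```

>>> {"api": "step_arm", "payload": {"series": [-0.001,0.02,0,-0.05,-0.002,0.06,0,-0.13,-0.003,0.1,0,-0.22,-0.004,0.14,0,-0.31,-0.005,0.175,0,-0.39,-0.006,0.205,0,-0.45,-0.006,0.222,0,-0.481,-0.006,0.222,0,-0.481]}}

```text
time: 6.72
tool_pos: [0.5176, -0.0328, 0.1291]
tcp_rot: [0.752, -3.049, -0.001]
wrist_force: [-0.8, -0.5, -4.7]
width: 0.197
grip_force: 78.9
```

>>> {"api": "step_arm", "payload": {"series": [0,0,0.01,0,0,0,0.018,0,0,0,0.022,0,0,0,0.022,0]}}

```text
time: 7.22
tool_pos: [0.5178, -0.0345, 0.1072]
tcp_rot: [0.747, -3.05, -0.001]
wrist_force: [0.9, 1.1, -4.3]
width: 0.199
grip_force: 78.9
```

```bash
python3 go.py .5186 -.034 .0414 117.6
python3 - <<'E'
from h import *
for n,(r0,c0,w,h) in dict(side=(130,240,160,120),top=(150,270,120,90)).items():
    p=viewer.read_camera(n);save(p,n+"2")
    a=p["image"][r0:r0+h,c0:c0+w,::-1];cv2.imwrite(f"pics/{n}2c.png",cv2.resize(a,(800,600),interpolation=cv2.INTER_CUBIC))
E
```

```text
t 7.22 pos [ 0.5178 -0.0345  0.1072] yaw 117.52 tilt [-1.5e-03  1.0e-04 -1.0e+00] F [ 0.9  1.1 -4.3] w 0.199 g 78.9
shift [-0.001   0.      0.0658] turn -0.001 q [-0.11  0.08  2.06 -0.    1.   -2.17]
```

View pics/side2c.png

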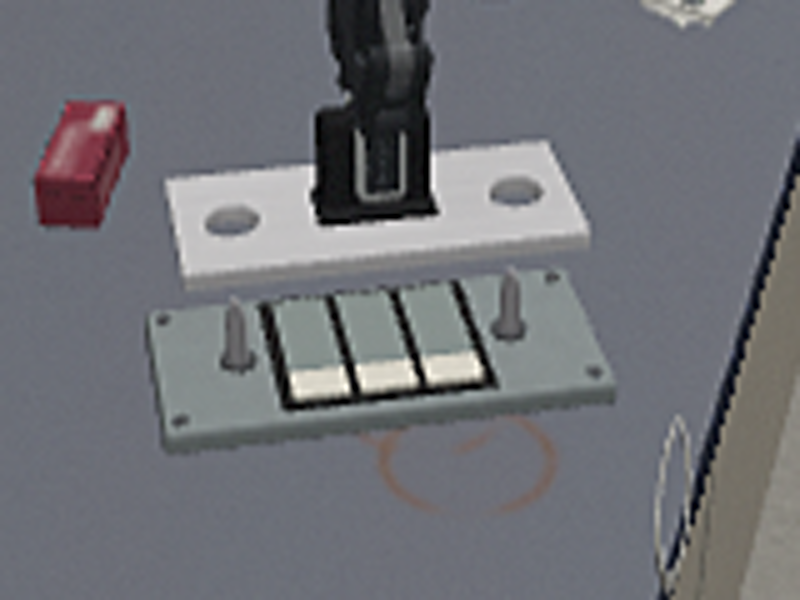

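View pics/top2c.png

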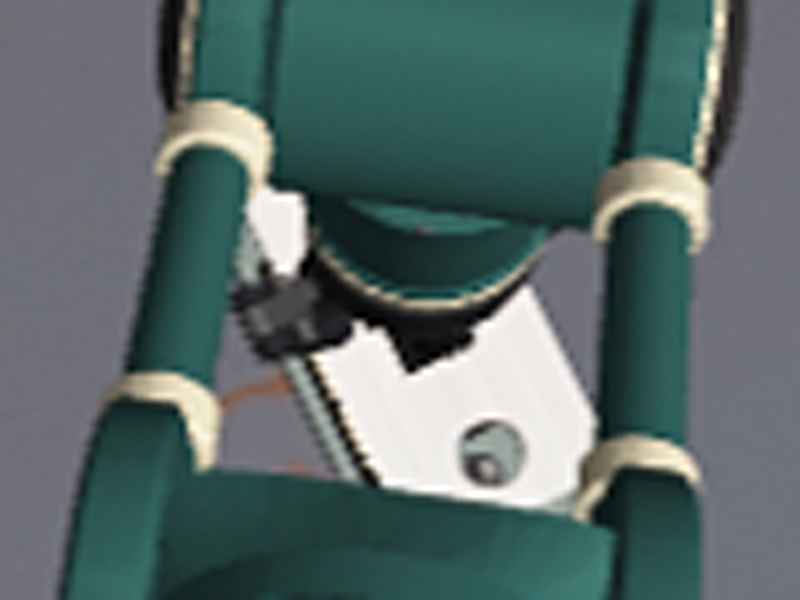

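The side view shows the plate level above the press, with holes at (233,221) and (516,190) and pin tips at (236,298) and (511,270). The top view shows a pin in the lower-left of the near hole at (492,453). I'll measure the offsets next.

Run:
```python
from h import *
np.set_printoptions(precision=4,suppress=True)
s=viewer.read_camera("side");t=viewer.read_camera("top")
S=lambda u,v:np.array([240+u/5-.4,130+v/5-.4]);T=lambda u,v:np.array([270+u/6.667-.4,150+v/6.667-.4])
z=.1072-.0204+.008
h=[onz(s,S(233,221),z),onz(s,S(516,190),z)];p=[onz(s,S(236,299),.051),onz(s,S(511,271),.051)]
b=[onz(s,S(239,364),.016),onz(s,S(511,333),.016)]
for n,v in(("hole",h),("tip",p),("base",b)):
    d=v[0]-v[1];print(n,v[0],v[1],"mid",(v[0]+v[1])/2,np.linalg.norm(d),np.degrees(np.arctan2(d[1],d[0])))
print("top near hole",onz(t,T(492,453),z),"tip",onz(t,T(487,470),.051))
```

```text
hole [ 0.5743 -0.0034  0.0948] [ 0.4601 -0.0648  0.0948] mid [ 0.5172 -0.0341  0.0948] 0.12974731053793423 28.285711070467592
tip [ 0.5757 -0.0052  0.051 ] [ 0.4608 -0.0637  0.051 ] mid [ 0.5183 -0.0344  0.051 ] 0.12898840533464295 26.995752724838532
base [ 0.575  -0.0025  0.016 ] [ 0.4596 -0.0632  0.016 ] mid [ 0.5173 -0.0329  0.016 ] 0.13037009469551175 27.78817218983767
top near hole [ 0.4618 -0.0648  0.0948] tip [ 0.4602 -0.0653  0.051 ]
```

Aligned to about 1–2 mm against a 7 mm clearance, so I'm lowering.

>>> {"api": "step_arm", "payload": {"series": [0,0,0.008,0,0,0,0.018,0,0,0,0.027,0,0,0,0.036,0,0,0,0.045,0,0,0,0.053,0,0,0,0.055,0,0,0,0.055,0]}}

```text
time: 8.43
tool_pos: [0.5184, -0.0341, 0.0529]
tcp_rot: [0.749, -3.051, -0.0]
wrist_force: [-0.4, -0.6, -3.9]
width: 0.2
grip_force: 78.8
```

>>> {"api": "step_arm", "payload": {"series": [0,0,0.003,0,0,0,0.005,0,0,0,0.007,0,0,0,0.008,0,0,0,0.009,0,0,0,0.009,0]}}

```text
time: 9.18
tool_pos: [0.5183, -0.0341, 0.0439]
tcp_rot: [0.749, -3.051, -0.0]
wrist_force: [0.7, 0.4, -4.7]
width: 0.201
grip_force: 78.8
```

```bash
python3 go.py .5186 -.034 .0414 117.6
```

```text
t 9.18 pos [ 0.5183 -0.0341  0.0439] yaw 117.57 tilt [-2.e-04  0.e+00 -1.e+00] F [ 0.7  0.4 -4.7] w 0.201 g 78.8
shift [-0.0003 -0.0001  0.0025] turn -0.001 q [-0.11  0.17  2.1  -0.    0.87 -2.17]
```

Still hanging freely (−4.5 N). I'll go down in half-millimetre rows until it touches.

>>> {"api": "step_arm", "payload": {"series": [0,0,0.0005,0,0,0,0.001,0,0,0,0.0015,0,0,0,0.002,0,0,0,0.002,0]}}

```text
time: 9.8
tool_pos: [0.5183, -0.034, 0.0419]
tcp_rot: [0.749, -3.051, -0.0]
wrist_force: [0.1, -1.0, -4.9]
width: 0.201
grip_force: 78.8
```

>>> {"api": "step_arm", "payload": {"series": [0,0,0.0005,0,0,0,0.0008,0,0,0,0.0008,0]}}

```text
time: 10.18
tool_pos: [0.5184, -0.034, 0.0414]
tcp_rot: [-0.749, 3.051, -0.0]
wrist_force: [-1.1, -0.3, -1.0]
width: 0.2
grip_force: 79.4
```

>>> {"api": "step_arm", "payload": {"series": [0,0,0.0003,0,0,0,0.0005,0,0,0,0.0005,0]}}

```text
time: 10.55
tool_pos: [0.5184, -0.0341, 0.0413]
tcp_rot: [0.749, -3.051, -0.0]
wrist_force: [-4.1, -0.1, 4.9]
width: 0.199
grip_force: 80.3
```

Run:
```python
from h import *
p=viewer.read_camera("side");a=p["image"][130:250,240:400,::-1];cv2.imwrite("pics/side3c.png",cv2.resize(a,(800,600),interpolation=cv2.INTER_CUBIC))
```

```text
(no output)
```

View pics/side3c.png

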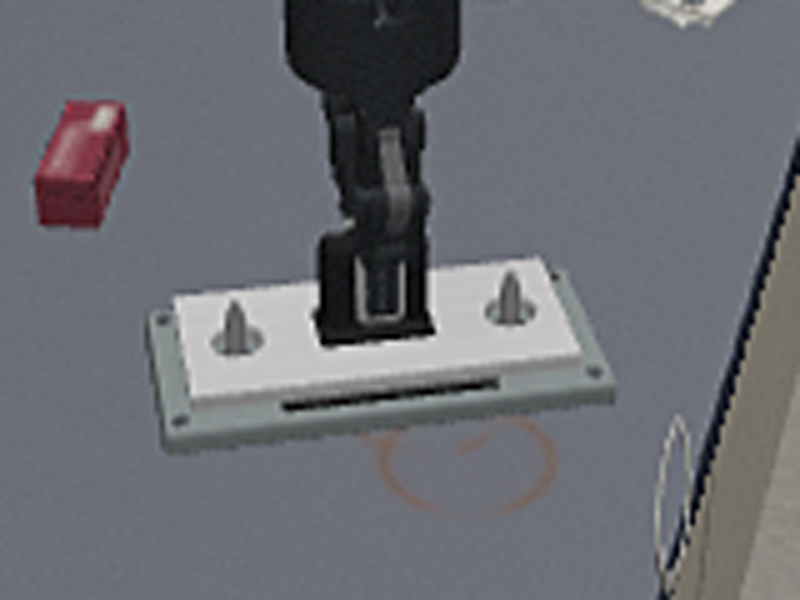

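Both pins stand through the centres of the holes at (236,335) and (511,308), and the plate lies flat. Releasing.

>>> {"api": "step_arm", "payload": {"series": [0,0,0,0,0,0,0,0,0,0,0,0,0,0,0,0,0,0,0,0,0,0,0,0,0,0,0,0,0,0,0,0], "gripper": 1}}

```text
time: 11.6
tool_pos: [0.5184, -0.034, 0.0407]
tcp_rot: [-0.749, 3.051, -0.0]
wrist_force: [0.2, -0.9, -0.6]
width: 0.999
grip_force: 0.0
```

>>> {"api": "step_arm", "payload": {"series": [0,0,-0.02,0,0,0,-0.05,0,0,0,-0.09,0,0,0,-0.13,0,0,0,-0.16,0,0,0,-0.16,0,0,0,-0.16,0]}}

```text
time: 12.48
tool_pos: [0.5177, -0.034, 0.1997]
tcp_rot: [0.748, -3.05, -0.001]
wrist_force: [0.4, -0.3, -1.1]
width: 1.003
grip_force: 0.0
```

```bash
python3 go.py .5186 -.034 .0414 117.6
python3 - <<'E'
from h import *
p=viewer.read_camera("side");a=p["image"][80:320,190:430,::-1];cv2.imwrite("pics/side4c.png",cv2.resize(a,(600,600),interpolation=cv2.INTER_CUBIC))
E
```

```text
t 12.47 pos [ 0.5177 -0.034   0.1997] yaw 117.57 tilt [-1.2e-03  1.0e-04 -1.0e+00] F [ 0.4 -0.3 -1.1] w 1.003 g 0.0
shift [-0.0009 -0.0005  0.1583] turn -0.001 q [-0.11 -0.01  1.97 -0.    1.18 -2.17]
```

View pics/side4c.png

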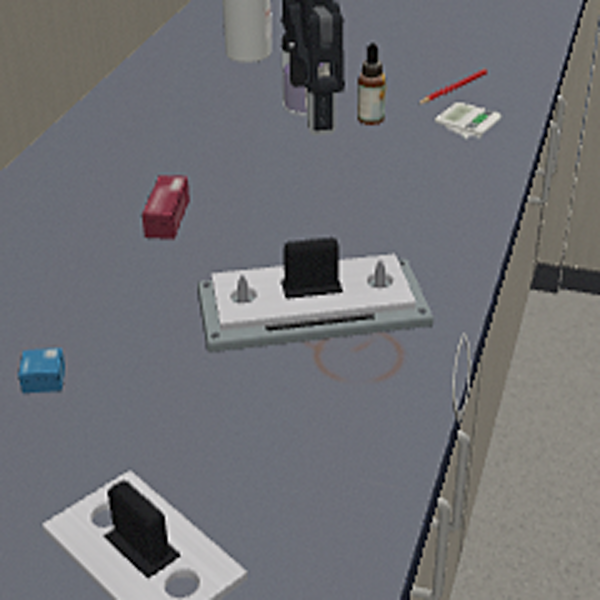

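The plate lies flat on the press with both pins, at (243,290) and (380,273), through its holes. The gripper is clear and the short plate hasn't moved.

```bash
python3 -c "
from workcell import job
print(job.finish_job())"
```

```text
the job is handed in; nothing more can be done
None
```

The longer plate lies flat on the slides with both pins through its holes and the gripper let go and clear; the shorter plate was never touched, and the job was handed in at about 12.5 s of the 42 s allowed.

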